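# Thread the push rod through both bushings of the lapping stand

## Task

Pull open the drawer of the low, tin-lidded kit box, take out the push rod, and thread it tip first through the two bushings of the lapping stand in turn, entering from the kit box side, until the tip sticks out at least a centimetre beyond the second bushing. Finish while holding the rod still in the gripper, spanning both bushings, so that a lap can be set up on it: do not let go. Leave the other things on the bench where they are.

Things in the scene. Friction and masses are not known exactly. Their poses are not given: they have to be found in the camera images.
- kit_box: Low green sheet-metal kit box with a flat tin lid (shut, fixed) and one shallow drawer in its front; 230 deep (x) x 330 wide (y) x 78 mm high, fixed to the bench. Origin: centre of its underside. Its front looks along its own -x, towards the robot; its x axis is the drawer's slide line, z up.
- kit_drawer (a joint): Drawer opening in m along the box's -x: 0 shut, 0.17 fully out at its stop; starts 0 to 0.02, stays where left, friction about 2 N. Inside 211 mm deep behind its 12 mm front panel, 290 mm wide; floor 15 mm, sides 45 mm, panel 71 mm above the bench. The rod lies in it loose and rides along.
- drawer_handle (a point): Middle of the drawer's bar handle: a 10 mm thick round bar, 100 mm long, level along the box's y, 50 mm above the bench and 40 mm clear of the drawer front (bar centre to panel); 28 mm below the box's top. Moves with the drawer. Axes as the box.
- push_rod: Loose push rod, 216 mm: black square grip 56 x 22 x 22, then a 10 mm round steel rod with tapered black rubber tip (last 12 mm, to 5 mm). Own x: grip to tip; origin: middle of the grip's underside, centre line 11 mm above. Starts hidden, flat on the drawer floor, across the drawer, 60-116 mm behind the panel's back, tip to the box's -y. Balances 15-25 mm ahead of the grip's middle; 0.12-0.3 kg.
- rod_grip (a point): Middle of the push rod's square grip, on its centre line; 22 mm across. Axes as the rod. On the drawer floor it is 26 mm above the bench.
- rod_tip (a point): End of the push rod's rubber tip on the centre line, 188 mm from rod_grip. Axes as the rod.
- stand: Lapping stand, fixed: dark foot 150 x 80 x 12 mm, two grey blocks (24 along the bore, 50 wide, 130 high), 50 mm apart; 13 mm level bores in one line, 100 mm up, 4 mm entry chamfer inside a brass flange (20 mm inside, 3 mm proud). Origin: centre of underside; own x: along the bores, threading direction, away from the kit box; z up. Blocks at x -49 to -25 (first), 25 to 49 (second).
- first_mouth (a point): Centre of the first bore on the entry face of the first block (stand x = -49, y = 0, z = 100 mm). Axes as the stand.
- second_exit (a point): Centre of the second bore on the far face of the second block (stand x = +49, y = 0, z = 100 mm). Axes as the stand.
- spool: Blued steel valve spool 28 mm thick, 48 mm high, standing on the kit box lid near its -y end. Leave alone. Origin: centre of its underside.
- lap_ring: Bronze split lap ring 56 mm across, 22 mm high, lying beyond the stand. Leave alone. Origin: centre of its underside.
- collar: Adjusting collar 42 mm across, 18 mm high, lying between the robot and the stand. Leave alone. Origin: centre of its underside.
- paste_jar: Glass jar of lapping paste 56 mm across, 55 mm high. Leave alone. Origin: centre of its underside.
- wrench: Steel wrench 150 mm long, lying. Leave alone.
- brush: Brush 160 mm long, lying. Leave alone.
Mind the look-alikes: they are no part of the job. Of the things like the stand, leave any that is red; of the rest the larger one is meant.

How it is judged:
By the outcome, as a careful person would: the job done as asked, in the order asked, and still so for the second after the job is handed in, while the arm keeps its last pose, push and grip.
It also fails if it takes over 58 s, if anything falls off the work surface, if the arm or the gripper's body presses on something with over 40 N, if the wrist force passes 120 N, or if a joint passes its speed limit or range.

## Robot

A 6-joint arm with a two-finger parallel gripper is mounted at the origin on the work surface. World frame = base frame: x ahead of the robot, y to its left, z up, the work surface at z = 0. Lengths are in m, angles in rad, forces in N, time in s.
With the tool pointing down it reaches from about 0.35 to 0.975 m from the base axis. Payload 4.9 kg.
Tool frame: the origin (TCP) lies midway between the tips of the shut fingers; the grasp point (between the pads) lies 19 mm behind it; z points along the fingers, y is the direction in which the jaws open and shut (so a half turn about z gives the same grasp; the last joint's range is limited). The gripper opens to 85 mm and grips with 20 to 120 N. Pads are 22 mm wide; open, the fingers measure 114 mm over their backs; the gripper's body (76 mm by 85 mm) begins 54 mm behind the grasp point. The pads swing forward as they close: fully open they stand 13 mm farther back than shut.
Start: joints at [1.016, 0.053, 1.613, -0, 1.476, -0.119], TCP at [0.264, 0.567, 0.231] pointing down, gripper open.
Joint ranges: [-3.01, 3.01], [-1.01, 2.22], [0.06, 2.58], [-1.02, 4.17], [0.09, 2.62], [-3.14, 3.14]. Speed limits (rad/s): [2.57, 2.57, 3.14, 3.14, 3.14, 3.14].

## Interface

Orientations are given as a rotation vector (axis times angle).
In Python, from station import ctrl gives the robot as it stands.
- The arm moves only by the tool apply_moves, never from a script. Its argument "rows" is a list of rows, each a list of 6 numbers: the shift along the tool's x, y, z in cm, then the turn, a rotation vector about the tool's x, y, z in units of 5 degrees (1.0 is 5 degrees). In form: [[x, y, z, rx, ry, rz], ...]. A call has 1 to 20 rows; each row is the pose to reach, as a shift and turn from the pose measured when the call began, along the tool's axes at that moment; what a row does not reach only later rows make up. A row lasts 1/10 s, in which the tool goes at most 50 mm and 8.59 degrees, less where a joint would pass 70% of its speed; a pose out of reach is approached as far as the arm can. A call with a gripper value outside its range is refused whole. "grip" is the closure, from 0 (fully open) to 1 (shut), set as the call begins (left out, the last holds). The fingers move at their own pace and stop on an object; "squeeze" is the grip in N (left out, the last holds). Time passes only in rows, so rows that repeat a pose let the fingers close. It gives the time, the measured TCP pose, the force and the opening at its end, in the units of the state.
- ctrl.get_obs(): the state, without advancing time (a new reading comes with each control period).
- ctrl.get_image(name): name is "scene" or "top"; returns a dict with "color" (420x560x3 uint8, blue, green, red), "mtx" (3x3 intrinsics, pixels), "D" ([k1, k2, p1, p2, k3] as OpenCV has them; the pictures are not rectified), "rvec" (rotation vector, rad) and "tvec" (3), from world to camera coordinates, as OpenCV has them. Camera axes: x right, y down, z forward; pixel columns grow to the right and rows downward; lengths in m; the calibration is good to about 2 mm. A picture is of the moment at which its call begins. There is no depth.
- ctrl.finish_job(): hands the job in, once; it reports no verdict.
The state is a dict: "t": time; "q": joint angles; "dq": joint speeds; "effort": joint torques, N m; "tool_pos": TCP position; "tool_rot": TCP orientation; "contact_force": force on the tool from outside, world axes, zero at the start; "wrist_torque": the same for the moment, N m; "opening": finger opening in m.
Only numpy, scipy, OpenCV 4.12 (cv2) and the standard library are available. Lean on these libraries where they do the work, as an engineer would, in place of code of your own. Each camera call takes 0.05 s, during which the arm holds its last target.

## Working session

There is one attempt and no reset: what is moved stays moved. The work goes in short steps, Python scripts to look and compute and a tool call to move; the robot and the scene stay as the last step left them, time stands still between calls to the robot, and variables do not carry over. Pictures are saved under pics/ and viewed, and the job is handed in when it is done.

Besides the shell and the picture viewer there is one more tool, called after "Call:" by a JSON object that holds its "api" and its "payload", one argument or row to a line. apply_moves: Moves the arm, as the interface text tells. Its arguments: {"type":"object","properties":{"rows":{"type":"array","items":{"type":"array","items":{"type":"number"}}},"grip":{"type":"number"},"squeeze":{"type":"number"}},"required":["rows"]}

```bash
ls; mkdir -p pics
python3 - <<'E'
from station import ctrl
import cv2
o=ctrl.get_obs(); print(o)
for n in("scene","top"):
    im=ctrl.get_image(n); cv2.imwrite(f"pics/{n}0.png",im["color"]); print(n,im["mtx"],im["D"],im["rvec"],im["tvec"])
E
```

```text
pics
{'t': 0.0, 'q': array([ 1.01598094e+00,  5.33503237e-02,  1.61430944e+00,  1.04238519e-05,
        1.47597119e+00, -1.19034292e-01]), 'dq': array([ 0.00021307,  0.00044967, -0.00100696, -0.00014386,  0.00122832,
        0.00109791]), 'effort': array([ 5.06423839e-04, -3.93667638e+01, -3.70183110e+01, -1.06988006e-05,
        6.79108649e-03,  5.22571554e-06]), 'tool_pos': array([0.26351091, 0.56604837, 0.23005783]), 'tool_rot': array([-6.78973177e-01, -3.06664244e+00,  3.01570003e-03]), 'contact_force': array([0.48852239, 0.23466765, 0.04135851]), 'wrist_torque': array([-0.02711863, -0.0147128 , -0.00755585]), 'opening': 0.08542089666335959}
scene [[432.77138919   0.         281.80766445]
 [  0.         432.77138919 219.66210837]
 [  0.           0.           1.        ]] [-0.01051184  0.          0.          0.          0.        ] [ 2.0647144   0.7030086  -0.40680858] [-0.40008367 -0.14516539  1.49066175]
top [[521.09702718   0.         273.99134772]
 [  0.         521.09702718 209.78204361]
 [  0.           0.           1.        ]] [0.03297852 0.         0.         0.         0.        ] [ 2.09383882 -2.15212297  0.16043399] [-0.02265113  0.57610583  1.3894531 ]
```

View pics/scene0.png

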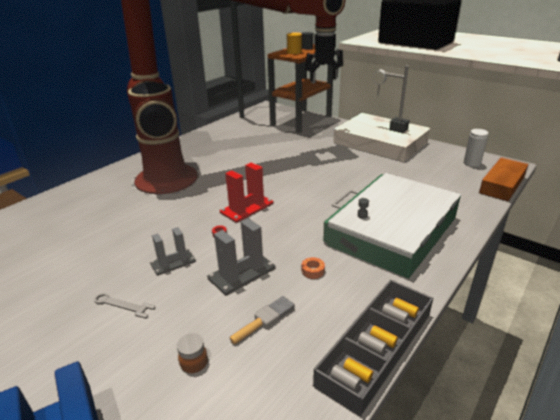

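View pics/top0.png

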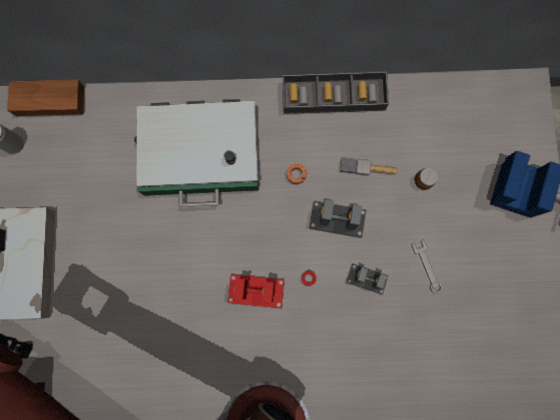

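The scene picture shows the green box with its tin lid at (395,220), and the spool on it. In the top view the kit box is at (198,147) with its handle at (199,198).

Things that could be taken for the stand, by top-view pixel:
- Large dark stand at (338,218).
- Small grey stand at (367,278).
- Red stand at (257,290).

Red is ruled out, and of the other two the larger one at (338,218) is meant. For the box, the white tray at left (20,262) and the black tray at (335,93) have no drawer. I'll check the choices in close crops.

```bash
cat > h.py <<'E'
import numpy as np, cv2
from scipy.spatial.transform import Rotation as R
CAL={}
def load(n):
    import json
    d=np.load(f"cal_{n}.npz"); return d
def save(n,im):
    np.savez(f"cal_{n}.npz",mtx=im["mtx"],D=im["D"],rvec=im["rvec"],tvec=im["tvec"])
def ray(n,px):
    d=load(n); p=cv2.undistortPoints(np.array(px,float).reshape(-1,1,2),d["mtx"],np.array(d["D"],float)).reshape(-1,2)
    M=cv2.Rodrigues(np.array(d["rvec"],float))[0]; c=-M.T@np.ravel(d["tvec"])
    v=np.c_[p,np.ones(len(p))]@M
    return c,v/np.linalg.norm(v,axis=1)[:,None]
def onz(n,px,z):
    c,v=ray(n,px); return c+v*((z-c[2])/v[:,2])[:,None]
def proj(n,P):
    d=load(n); return cv2.projectPoints(np.array(P,float).reshape(-1,1,3),d["rvec"],d["tvec"],d["mtx"],np.array(d["D"],float))[0].reshape(-1,2)
def tri(p1,p2):
    c1,v1=ray("scene",[p1]);c2,v2=ray("top",[p2]);v1=v1[0];v2=v2[0]
    s=np.linalg.lstsq(np.c_[v1,-v2],c2-c1,rcond=None)[0]
    a=c1+s[0]*v1;b=c2+s[1]*v2
    return (a+b)/2,np.linalg.norm(a-b)
def crop(img,x0,y0,x1,y1,k,fn):
    c=cv2.resize(img[y0:y1,x0:x1],None,fx=k,fy=k,interpolation=cv2.INTER_CUBIC); 
    for x in range((x0+9)//10*10,x1,10): 
        cv2.line(c,((x-x0)*k,0),((x-x0)*k,6 if x%50 else 14),(0,255,255),1)
        if x%20==0: cv2.putText(c,str(x),((x-x0)*k,24),0,.4,(0,255,255),1)
    for y in range((y0+9)//10*10,y1,10):
        cv2.line(c,(0,(y-y0)*k),(6,(y-y0)*k),(0,255,255),1)
        if y%20==0: cv2.putText(c,str(y),(8,(y-y0)*k+4),0,.4,(0,255,255),1)
    cv2.imwrite(fn,c)
E
python3 - <<'E'
from station import ctrl
from h import *
for n in("scene","top"):
    im=ctrl.get_image(n); save(n,im); cv2.imwrite(f"pics/{n}1.png",im["color"])
    if n=="top":
        crop(im["color"],295,185,385,250,8,"pics/c_stand.png"); crop(im["color"],125,95,275,215,5,"pics/c_box.png")
    else:
        crop(im["color"],195,205,285,300,6,"pics/s_stand.png"); crop(im["color"],315,165,470,275,5,"pics/s_box.png")
    d=load(n);M=cv2.Rodrigues(np.array(d["rvec"]))[0];print(n,-M.T@d["tvec"].ravel())
E
```

```text
scene [ 1.14596721 -0.78377     0.68969277]
top [ 0.33063658 -0.06358428  1.46616077]
```

View pics/c_stand.png

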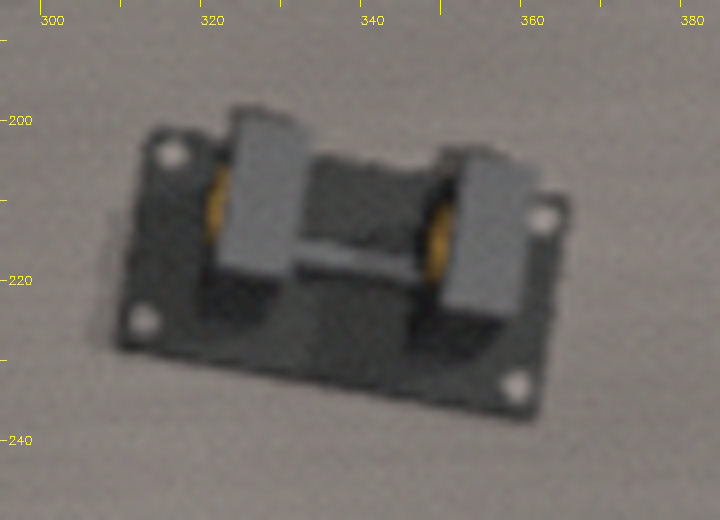

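View pics/c_box.png

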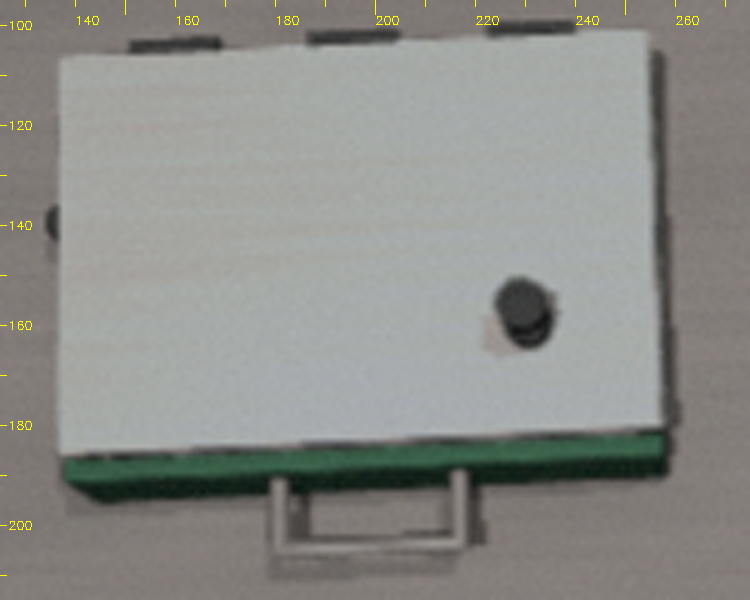

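View pics/s_stand.png

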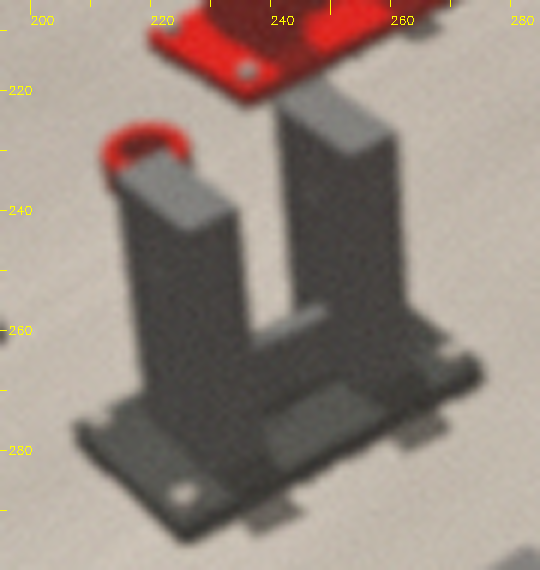

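View pics/s_box.png

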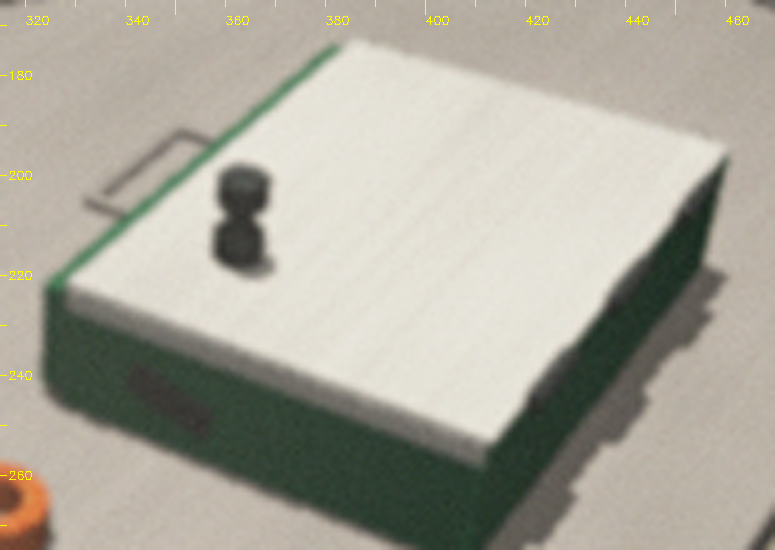

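The crops confirm the picks. The grey stand has brass flanges on its left, kit-box-side faces (321,212) and (350,215). The box front carries the bar handle running from (180,203) to (216,203). Next I measure them.

Run:
```python
from h import *
np.set_printoptions(precision=4,suppress=True)
img=cv2.imread("pics/top1.png")
# stand
foot=onz("top",[(313.8,201.3),(366,209.3),(361.5,236.8),(309.5,228.5)],.012)
print("foot",foot[:,:2],np.linalg.norm(np.diff(foot,axis=0),axis=1),foot.mean(0))
s=onz("top",[(316.3,204),(362.8,212.2),(359.5,233.2),(313,224.8)],.012)
print("screws",s[:,:2],np.linalg.norm(np.diff(s,axis=0),axis=1),s.mean(0))
d=s[1]+s[2]-s[0]-s[3];print("yaw",np.degrees(np.arctan2(d[1],d[0])))
# block tops by colour mask
hsv=cv2.cvtColor(img,cv2.COLOR_BGR2GRAY)
roi=np.zeros_like(hsv);roi[195:245,305:372]=1
g=cv2.cvtColor(img,cv2.COLOR_BGR2LAB)
print(img[210,328],img[215,355],img[215,340],img[195,340], img[218,345])
sat=img.max(2).astype(int)-img.min(2)
m=((sat<16)&(hsv>90)&(hsv<125)&(img[:,:,0]>=img[:,:,2]-2)&(roi>0)).astype(np.uint8)
n,l,st,ce=cv2.connectedComponentsWithStats(m)
for i in range(1,n):
    if st[i,4]>60:
        print(st[i],ce[i]); pts=np.argwhere(l==i)[:,::-1]
        r=cv2.minAreaRect(pts.astype(np.float32)); b=cv2.boxPoints(r); P=onz("top",b,.13)
        print(P[:,:2],np.linalg.norm(np.diff(P,axis=0),axis=1),onz("top",[ce[i]],.13))
# box lid
lid=onz("top",[(134.6,106.2),(252,101),(257.5,181),(135,186.3)],.078)
print("lid",lid[:,:2],np.linalg.norm(np.diff(lid,axis=0),axis=1),lid.mean(0))
for i,j in((0,1),(3,2),(3,0),(2,1)):
    d=lid[j]-lid[i];print(np.degrees(np.arctan2(d[1],d[0])))
h=onz("top",[(177.5,204.5),(217.5,203)],.05);print("handle",h)
for a,b in (((346,191),(179,204)),):
    print(tri(a,b))
print(proj("scene",h))
```

```text
foot [[ 0.6027 -0.1513]
 [ 0.5754 -0.2971]
 [ 0.4979 -0.2803]
 [ 0.5254 -0.1362]] [0.1484 0.0793 0.1467] [ 0.5503 -0.2162  0.012 ]
screws [[ 0.5947 -0.158 ]
 [ 0.5674 -0.2877]
 [ 0.5082 -0.2753]
 [ 0.5356 -0.1464]] [0.1325 0.0605 0.1317] [ 0.5515 -0.2169  0.012 ]
yaw -101.9563388793568
[103 103 102] [105 104 104] [45 48 45] [115 119 124] [89 88 88]
[323 200  17  19 173] [328.4682 209.7919]
[[ 0.536  -0.1662]
 [ 0.5834 -0.1682]
 [ 0.5821 -0.2097]
 [ 0.5348 -0.2075]] [0.0474 0.0415 0.0474] [[ 0.5571 -0.1813  0.13  ]]
[351 205  11  19 159] [356.1258 213.9748]
[[ 0.5227 -0.2365]
 [ 0.5701 -0.2461]
 [ 0.5661 -0.2677]
 [ 0.5187 -0.2579]] [0.0484 0.0219 0.0484] [[ 0.544  -0.2521  0.13  ]]
lid [[0.8766 0.3446]
 [0.8813 0.0147]
 [0.6513 0.004 ]
 [0.6466 0.3394]] [0.3299 0.2303 0.3354] [0.764  0.1757 0.078 ]
-89.17702969155073
-89.18708097504484
1.29527170835268
2.6694918329990953
handle [[0.5978 0.2285 0.05  ]
 [0.5987 0.1175 0.05  ]]
(array([0.5929, 0.2196, 0.0469]), np.float64(0.01665403385639111))
[[351.7465 188.7032]
 [331.8774 204.3378]]
```

```bash
cat >> h.py <<'E'
def Rt(psi):  # tool down, tool y at world yaw psi(deg)
    c,s=np.cos(np.radians(psi)),np.sin(np.radians(psi))
    return np.c_[[-s,c,0],[c,s,0],[0,0,-1]]
def row(o,pos,psi):
    R0=R.from_rotvec(o["tool_rot"]).as_matrix()
    return np.r_[R0.T@(np.array(pos)-o["tool_pos"])*100, R.from_matrix(R0.T@Rt(psi)).as_rotvec()/np.radians(5)]
E
sed -i 's/np.c_\[\[-s,c,0\],\[c,s,0\],\[0,0,-1\]\]/np.array([[-s,c,0],[c,s,0],[0,0,-1]]).T/' h.py
python3 - <<'E'
from station import ctrl
from h import *
np.set_printoptions(precision=3,suppress=True)
o=ctrl.get_obs();print(R.from_rotvec(o["tool_rot"]).as_matrix())
print(np.linalg.det(Rt(1)),row(o,(.598,.173,.15),1), np.linalg.norm(np.array([.598,.173])-o["tool_pos"][:2]))
print("spool",onz("top",[(229,155)],.126),"box front px", onz("top",[(196,184)],.078))
# bar profile across x at several columns
g=cv2.cvtColor(cv2.imread("pics/top1.png"),6)
for c in (188,195,202,208): print(c,g[194:214,c])
E
```

```text
[[-0.907  0.422 -0.001]
 [ 0.422  0.907 -0.001]
 [ 0.    -0.001 -1.   ]]
1.0 [-46.914 -21.526   8.073  -0.014   0.007  12.806] 0.5161995028171165
spool [[0.713 0.076 0.126]] box front px [[0.648 0.172 0.078]]
188 [ 98 107 118 124 125 122 124 119  89 103 143 124  95 114 110 103 105 117
 123 124]
195 [102 108 123 126 125 123 124 124  87 106 143 122 114 109 106 108 109 121
 126 125]
202 [109 116 124 126 127 126 126 122 101 115 124 106 116 111 108 109 120 129
 129 129]
208 [108 119 123 127 128 128 122  94 101 140 126 102 119 112 106 111 125 131
 128 123]
```

Call:
{"api": "apply_moves", "payload": {
  "rows": [
    [-12,-5.5,0,0,0,3.2],
    [-24,-11,0,0,0,6.4],
    [-36,-16,4,0,0,9.6],
    [-46.9,-21.5,8,0,0,12.8],
    [-46.9,-21.5,8,0,0,12.8],
    [-46.9,-21.5,8,0,0,12.8],
    [-46.9,-21.5,8,0,0,12.8],
    [-46.9,-21.5,8,0,0,12.8],
    [-46.9,-21.5,8,0,0,12.8],
    [-46.9,-21.5,8,0,0,12.8],
    [-46.9,-21.5,8,0,0,12.8],
    [-46.9,-21.5,8,0,0,12.8],
    [-46.9,-21.5,8,0,0,12.8],
    [-46.9,-21.5,8,0,0,12.8]
  ],
  "grip": 0.62
}}

```text
t: 1.6
tool_pos: [0.5974, 0.1743, 0.1509]
tool_rot: [2.2, 2.243, -0.002]
contact_force: [0.5, -0.4, -0.3]
opening: 0.0323
```

Run:
```python
from station import ctrl
from h import *
np.set_printoptions(precision=3,suppress=True)
for n in("scene","top"):
    im=ctrl.get_image(n); cv2.imwrite(f"pics/{n}2.png",im["color"])
    if n=="top": crop(im["color"],125,95,275,255,5,"pics/c2.png")
    else: crop(im["color"],295,115,430,255,5,"pics/s2.png")
o=ctrl.get_obs();print(o["t"],o["tool_pos"],o["opening"],o["q"],row(o,(.598,.173,.033),.9))
```

```text
1.7 [0.597 0.175 0.151] 0.0323061879020849 [ 0.165  0.107  1.692 -0.001  1.343  0.145] [-0.143  0.056 11.818 -0.002  0.01   0.047]
```

View pics/c2.png

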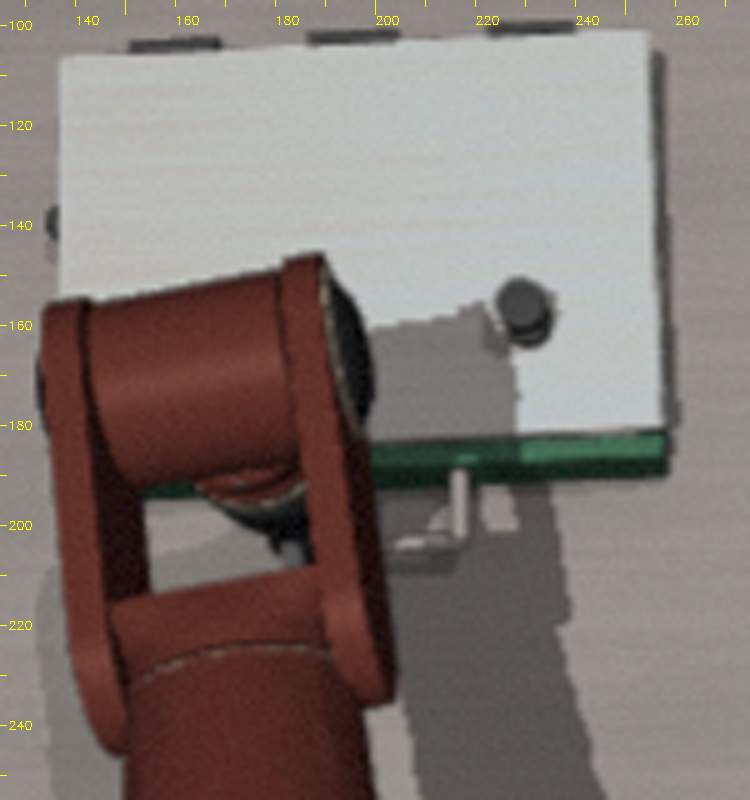

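View pics/s2.png

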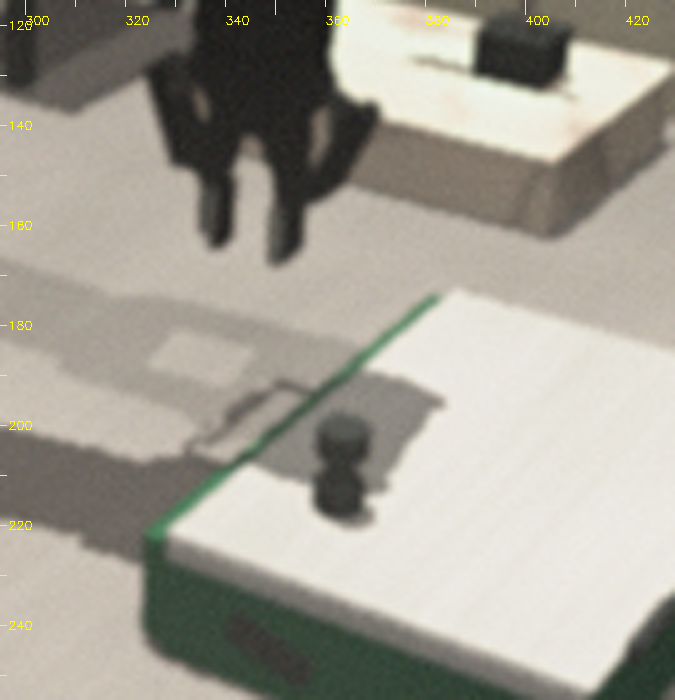

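The gripper hangs straight above the bar, fingertips at scene (336,163) and (350,166), opening 32 mm. The top view shows the handle end clear at (216,198). I descend to straddle the bar.

Call:
{"api": "apply_moves", "payload": {
  "rows": [
    [-0.1,0.1,3,0,0,0],
    [-0.1,0.1,6,0,0,0],
    [-0.1,0.1,8.5,0,0,0],
    [-0.1,0.1,10.5,0,0,0],
    [-0.1,0.1,11.8,0,0,0],
    [-0.1,0.1,11.8,0,0,0]
  ]
}}

```text
t: 2.3
tool_pos: [0.5965, 0.1739, 0.0312]
tool_rot: [-2.197, -2.243, 0.006]
contact_force: [-1.2, -0.6, 0.3]
opening: 0.0322
```

Run:
```python
from station import ctrl
from h import *
np.set_printoptions(precision=3,suppress=True)
im=ctrl.get_image("scene");crop(im["color"],295,115,430,255,5,"pics/s3.png")
```

```text
(no output)
```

View pics/s3.png

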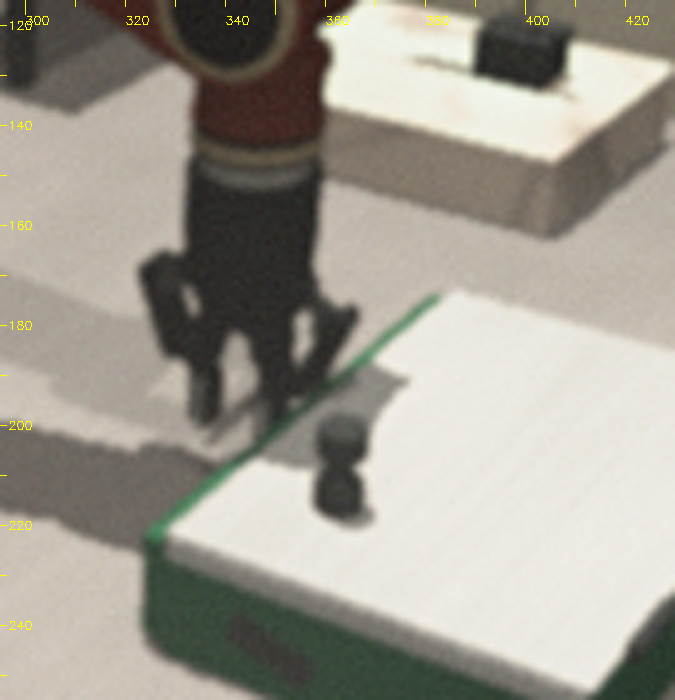

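The bar sits between the fingers, near (340,200), with no contact force. Now I pull along the drawer line.

Call:
{"api": "apply_moves", "payload": {
  "rows": [
    [0,-0.6,0,0,0,0],
    [0,-1.2,0,0,0,0],
    [0,-2,0,0,0,0],
    [0,-3,0,0,0,0],
    [0,-4,0,0,0,0],
    [0,-5,0,0,0,0],
    [0,-6,0,0,0,0],
    [0,-7,0,0,0,0],
    [0,-8,0,0,0,0],
    [0,-9,0,0,0,0],
    [0,-10,0,0,0,0],
    [0,-11,0,0,0,0],
    [0,-12,0,0,0,0],
    [0,-13,0,0,0,0],
    [0,-14,0,0,0,0],
    [0,-15,0,0,0,0],
    [0,-15.7,0,0,0,0],
    [0,-16.2,0,0,0,0],
    [0,-16.5,0,0,0,0],
    [0,-16.5,0,0,0,0]
  ]
}}

```text
t: 4.35
tool_pos: [0.4317, 0.1703, 0.0325]
tool_rot: [-2.197, -2.244, 0.006]
contact_force: [1.2, 0.7, 0.2]
opening: 0.0326
```

Run:
```python
from station import ctrl
from h import *
np.set_printoptions(precision=3,suppress=True)
o=ctrl.get_obs();print(o["tool_pos"],o["contact_force"])
im=ctrl.get_image("scene");crop(im["color"],275,115,430,255,5,"pics/s4.png")
im=ctrl.get_image("top");crop(im["color"],125,95,275,255,5,"pics/c4.png")
```

```text
[0.432 0.17  0.033] [1.225 0.717 0.211]
```

View pics/s4.png

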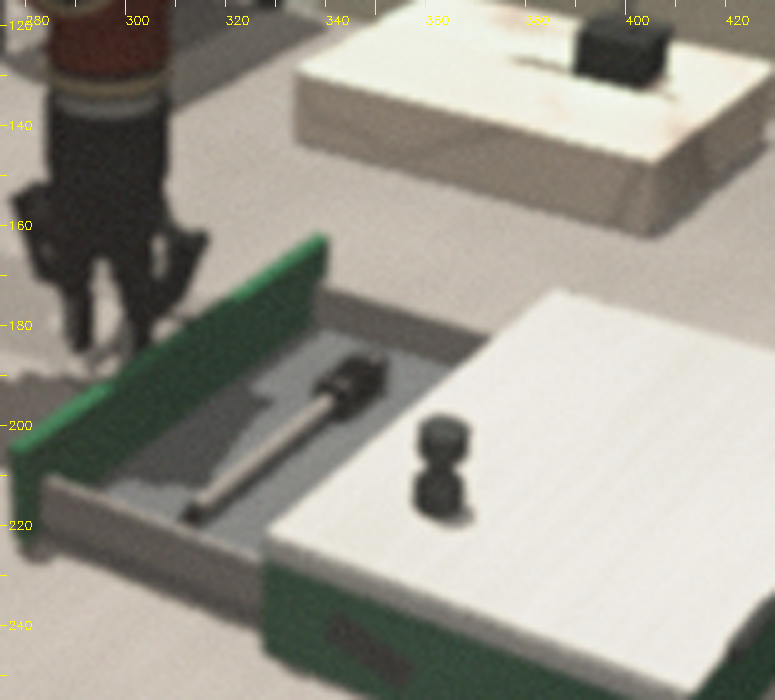

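View pics/c4.png

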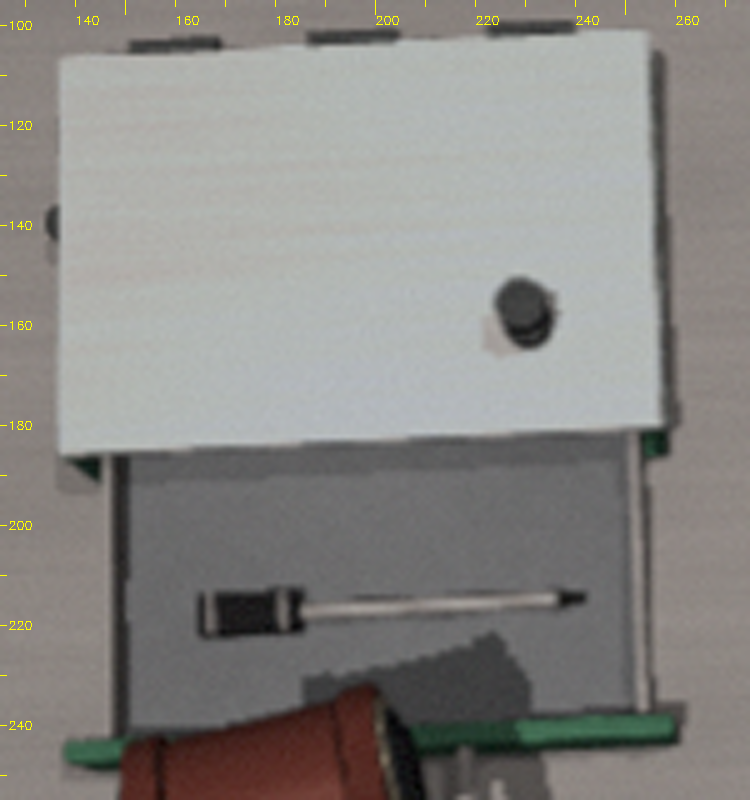

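The drawer is open and the rod is in full view: grip at top (173,217), tip at (240,214.5), pointing to -y. I measure it and plan the move.

Run:
```python
from station import ctrl
from h import *
np.set_printoptions(precision=4,suppress=True)
a=onz("top",[(162.8,217.6),(183.2,216.6)],.037);print("grip ends top",a,np.linalg.norm(a[0]-a[1]))
b=onz("top",[(187,216.6),(233.5,214.8),(239.6,214.4)],.027);print("shaft",b)
d=b[2]-b[0];print("yaw",np.degrees(np.arctan2(d[1],d[0])), "grip-tip",np.linalg.norm(b[2]-a.mean(0)))
g=cv2.cvtColor(ctrl.get_image("top")["color"],6)
for c in (172,176,195,205,215,225): 
    col=g[206:228,c].astype(int);print(c,col)
o=ctrl.get_obs()
print(row(o,(o["tool_pos"][0],o["tool_pos"][1],.16),2))
```

```text
grip ends top [[0.5643 0.272  0.037 ]
 [0.5655 0.2151 0.037 ]] 0.0569116462165662
shaft [[0.5668 0.2064 0.027 ]
 [0.5681 0.0758 0.027 ]
 [0.5688 0.0586 0.027 ]]
yaw -89.25016780138468 grip-tip 0.18522029333251025
172 [106 106 106 107 107 107 106  68  31  25  28  26  30  30  26  25  73 102
 106 104 106 102]
176 [109 100 104 103 103 105 105  66  27  26  28  24  27  30  26  31  89 107
 106 102 103 106]
195 [110 108 107 108 108 107 107 107  94 115 154 138  95  95 106 104 106 108
 110 109 112 109]
205 [112 108 110 112 110 110 110 109  95 123 140 114  94 103 110 112 108 112
 113 109 111  79]
215 [109 108 109 110 108 108 108  95 116 157 139  93  88 105 109 108 110 108
  96  73  62  62]
225 [109 107 109 105 107 109 108  94 118 143 114 107 106 109 111 109  98  77
  65  64  63  61]
[ -0.0189  -0.0377 -12.7397  -0.034    0.0168  -0.1639]
```

Run:
```python
from station import ctrl
from h import *
np.set_printoptions(precision=2,suppress=True)
o=ctrl.get_obs()
print(row(o,(.5665,.244,.12),.8),row(o,(.5665,.244,.019),.8))
```

```text
[ 7.08 13.54 -8.79 -0.03  0.02  0.08] [ 7.09 13.57  1.31 -0.03  0.02  0.08]
```

Call:
{"api": "apply_moves", "payload": {
  "rows": [
    [0,0,-4,0,0,0],
    [0,0,-8.5,0,0,0],
    [0,0,-8.8,0,0,0],
    [2,4,-8.8,0,0,0],
    [4,8,-8.8,0,0,0],
    [6,11,-8.8,0,0,0],
    [7.1,13.5,-8.8,0,0,0.1],
    [7.1,13.5,-8.8,0,0,0.1],
    [7.1,13.5,-8.8,0,0,0.1],
    [7.1,13.5,-8.8,0,0,0.1]
  ],
  "grip": 0.42
}}

```text
t: 5.5
tool_pos: [0.565, 0.2437, 0.1193]
tool_rot: [-2.207, -2.233, 0.008]
contact_force: [0.3, 0.3, -0.5]
opening: 0.0497
```

Run:
```python
from station import ctrl
from h import *
np.set_printoptions(precision=2,suppress=True)
im=ctrl.get_image("scene");crop(im["color"],275,115,430,255,5,"pics/s5.png")
o=ctrl.get_obs()
print(o["tool_pos"]*1e3,row(o,(.5665,.244,.019),.8))
P=o["tool_pos"];print(proj("scene",[[P[0],P[1],.037],P]))
```

```text
[565.  243.7 119.6] [ 0.05  0.19 10.06 -0.05  0.02 -0.03]
[[344.73 187.36]
 [346.36 163.02]]
```

View pics/s5.png

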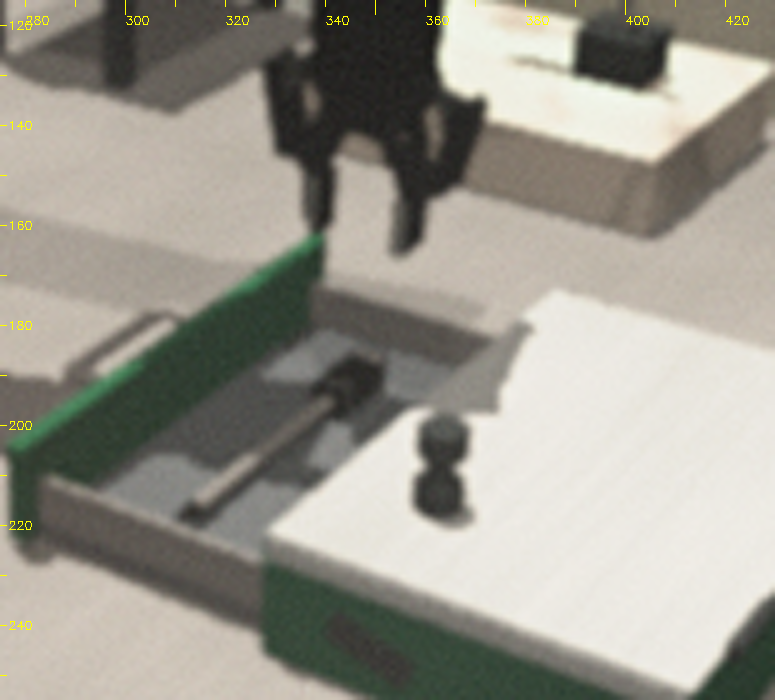

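The gripper is over the grip: the projected top point (344.7,187.4) falls on the black grip. Now down, then close.

Call:
{"api": "apply_moves", "payload": {
  "rows": [
    [0,0.2,2.5,0,0,0],
    [0,0.2,5,0,0,0],
    [0,0.2,7.5,0,0,0],
    [0,0.2,9,0,0,0],
    [0,0.2,9.9,0,0,0],
    [0,0.2,10.05,0,0,0],
    [0,0.2,10.05,0,0,0]
  ]
}}

```text
t: 6.25
tool_pos: [0.5671, 0.2436, 0.0199]
tool_rot: [-2.208, -2.234, 0.005]
contact_force: [0.2, 0.5, 1.2]
opening: 0.0493
```

Call:
{"api": "apply_moves", "payload": {
  "rows": [
    [0,0,0,0,0,0],
    [0,0,0,0,0,0],
    [0,0,0,0,0,0],
    [0,0,0,0,0,0],
    [0,0,0,0,0,0],
    [0,0,0,0,0,0]
  ],
  "grip": 1,
  "squeeze": 80
}}

```text
t: 6.85
tool_pos: [0.5684, 0.2441, 0.0218]
tool_rot: [2.208, 2.234, -0.001]
contact_force: [-0.3, -0.4, 5.6]
opening: 0.0198
```

Call:
{"api": "apply_moves", "payload": {
  "rows": [
    [0,0,-1,0,0,0],
    [0,0,-3,0,0,0],
    [0,0,-6,0,0,0],
    [0,0,-9,0,0,0],
    [0,0,-12,0,0,0],
    [0,0,-13,0,0,0],
    [0,0,-13,0,0,0]
  ]
}}

```text
t: 7.55
tool_pos: [0.5694, 0.2445, 0.1537]
tool_rot: [2.207, 2.233, 0.004]
contact_force: [-0.2, -0.7, -2.7]
opening: 0.0202
```

Run:
```python
from station import ctrl
from h import *
np.set_printoptions(precision=2,suppress=True)
im=ctrl.get_image("scene");cv2.imwrite("pics/scene6.png",im["color"]);crop(im["color"],275,95,430,235,5,"pics/s6.png")
im=ctrl.get_image("top");cv2.imwrite("pics/top6.png",im["color"]);crop(im["color"],125,125,385,255,3,"pics/c6.png")
o=ctrl.get_obs();print(o["tool_pos"]*1e3,o["opening"],o["contact_force"],o["wrist_torque"])
```

```text
[567.49 243.89 150.02] 0.019807907221421034 [-0.02  0.08 -3.13] [0.05 0.04 0.01]
```

View pics/s6.png

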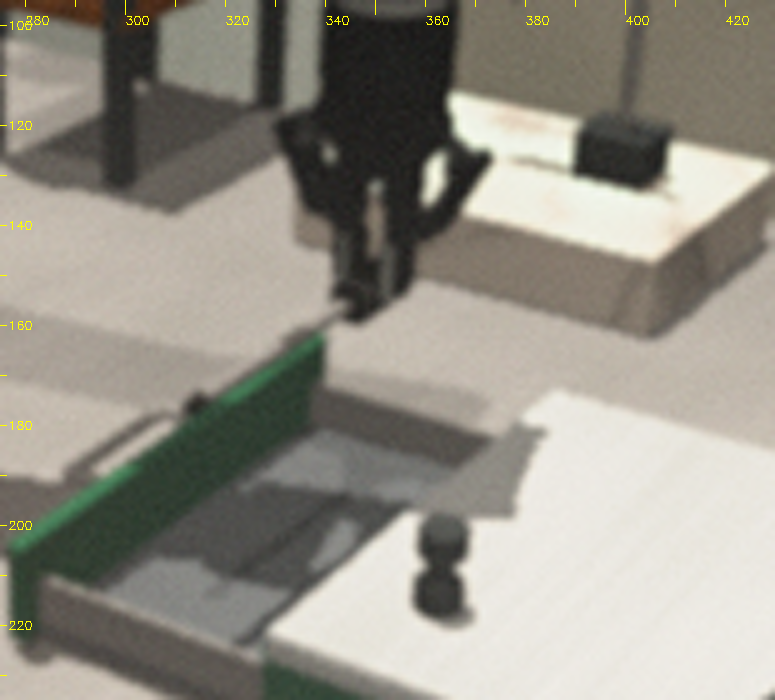

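View pics/c6.png

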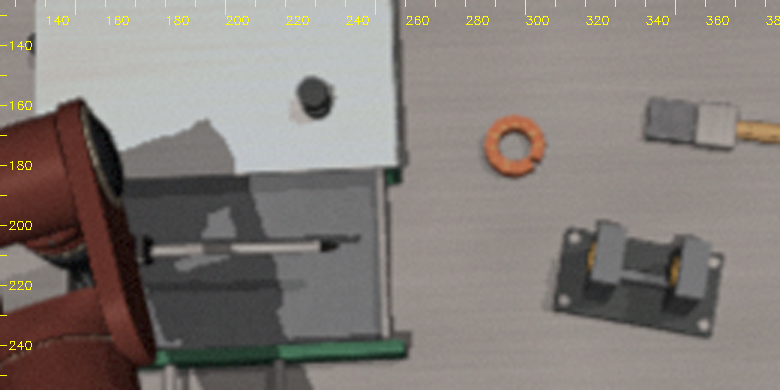

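Run:
```python
from h import *
im=cv2.imread("pics/top6.png"); crop(im,160,195,250,220,8,"pics/c7.png"); crop(im,305,192,375,242,10,"pics/c7b.png")
im=cv2.imread("pics/scene6.png"); crop(im,300,140,360,185,12,"pics/s7.png"); crop(im,205,210,265,260,12,"pics/s7b.png")
```

```text
(no output)
```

View pics/c7.png

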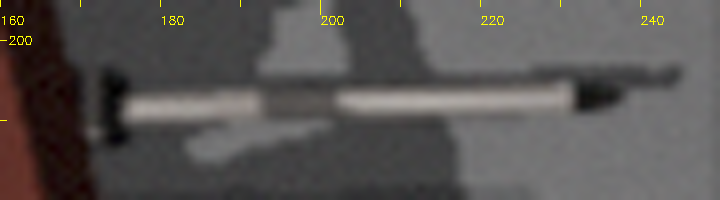

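View pics/c7b.png

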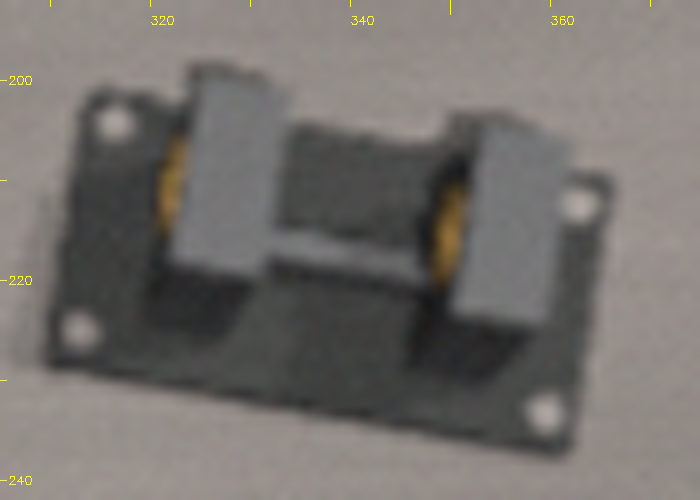

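View pics/s7.png

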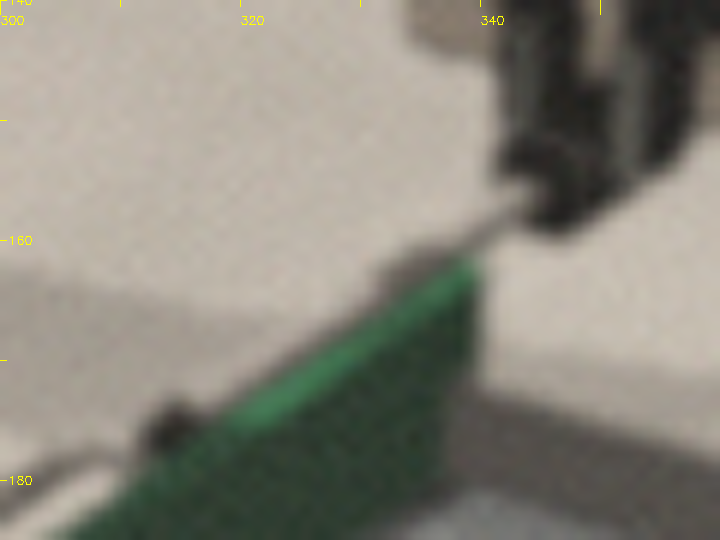

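View pics/s7b.png

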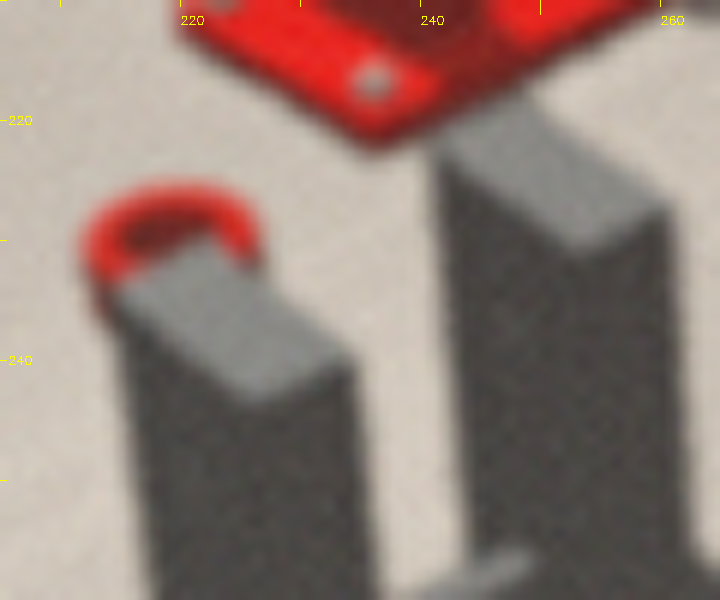

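Run:
```python
from h import *
np.set_printoptions(precision=4,suppress=True)
S=[]
for f in("pics/top1.png","pics/top6.png"):
    im=cv2.imread(f).astype(float).mean(2); c=[]
    for x,y in((316,204),(363,212),(359.5,233),(313,225)):
        x0,y0=int(x)-4,int(y)-4;p=im[y0:y0+10,x0:x0+10]; w=np.clip(p-105,0,None)
        yy,xx=np.mgrid[y0:y0+10,x0:x0+10]; r=((xx-x)**2+(yy-y)**2)<10; w=w*r
        c.append(((w*xx).sum()/w.sum(),(w*yy).sum()/w.sum()))
    S.append(c)
c=np.mean(S,0);print(c)
s=onz("top",c,.013);d=s[1]+s[2]-s[0]-s[3];e=s[0]+s[1]-s[2]-s[3]
print(s[:,:2],np.linalg.norm(np.diff(s,axis=0),axis=1),s.mean(0),np.degrees(np.arctan2(d[1],d[0])),np.degrees(np.arctan2(e[1],e[0])))
# block top corners
t=[(324.5,200),(333,201.2),(331,219.3),(322.2,218.3),(352.8,204.5),(361.2,206),(358.3,224.3),(350.2,223.6)]
P=onz("top",t,.13)[:,:2];print(P,P[:4].mean(0),P[4:].mean(0),P.mean(0)); d=P[4:].mean(0)-P[:4].mean(0);print(np.linalg.norm(d),np.degrees(np.arctan2(d[1],d[0])))
# scene: corners
q=[(214.5,234.5),(226.3,243.3),(234,239.5),(222,229.5),(241,223),(253.3,231),(260,227),(248,217.5)]
Q=onz("scene",q,.13)[:,:2];print(Q,Q[:4].mean(0),Q[4:].mean(0),Q.mean(0)); d=Q[:4].mean(0)-Q[4:].mean(0);print(np.linalg.norm(d),np.degrees(np.arctan2(d[1],d[0])))
print("tip",tri((313,177.5),(236.8,206.8)))
print(onz("top",[(236.8,206.8),(175.5,208.3),(230,207)],.155))
```

```text
[[316.0238 203.792 ]
 [362.3711 211.9748]
 [359.181  232.875 ]
 [312.576  224.6298]]
[[ 0.5952 -0.1572]
 [ 0.5679 -0.2864]
 [ 0.509  -0.2743]
 [ 0.5359 -0.1452]] [0.132  0.0602 0.1319] [ 0.552  -0.2158  0.013 ] -101.85828706754782 -11.528932257727764
[[ 0.5833 -0.1721]
 [ 0.5794 -0.194 ]
 [ 0.532  -0.1867]
 [ 0.5352 -0.1641]
 [ 0.5692 -0.2448]
 [ 0.5646 -0.2663]
 [ 0.5169 -0.2563]
 [ 0.5193 -0.2356]] [ 0.5575 -0.1792] [ 0.5425 -0.2507] [ 0.55  -0.215]
0.07306546708124845 -101.82049645947141
[[ 0.5258 -0.2607]
 [ 0.5706 -0.2688]
 [ 0.5744 -0.2484]
 [ 0.5253 -0.2365]
 [ 0.5422 -0.1908]
 [ 0.587  -0.1982]
 [ 0.5887 -0.1769]
 [ 0.5396 -0.1635]] [ 0.549  -0.2536] [ 0.5644 -0.1824] [ 0.5567 -0.218 ]
0.07285698642008669 -102.14473665162238
tip (array([0.5703, 0.0568, 0.1519]), np.float64(0.005730152149561704))
[[0.5675 0.0547 0.155 ]
 [0.5682 0.2119 0.155 ]
 [0.5675 0.0721 0.155 ]]
```

```bash
cat >> h.py <<'E'
PSI=-11.85; C=np.array([.5515,-.2158]); U=np.array([np.cos(np.radians(PSI-90)),np.sin(np.radians(PSI-90))]); V=np.array([-U[1],U[0]])
def tcp(s,lat=0,z=.096): return np.r_[C+U*(s-.188)+V*lat,z]
E
python3 - <<'E'
from station import ctrl
from h import *
np.set_printoptions(precision=2,suppress=True)
o=ctrl.get_obs();print(U,V,tcp(-.075))
print(row(o,tcp(-.075,0,.12),PSI))
E
```

```text
[-0.21 -0.98] [ 0.98 -0.21] [0.61 0.04 0.1 ]
[-20.27   3.57   3.02  -0.03   0.02   2.5 ]
```

Call:
{"api": "apply_moves", "payload": {
  "rows": [
    [-2,0.3,0,0,0,0.3],
    [-5,0.9,0,0,0,0.6],
    [-9,1.5,0.5,0,0,1],
    [-13,2.3,1,0,0,1.5],
    [-16,3,2,0,0,2],
    [-18.5,3.4,2.6,0,0,2.4],
    [-20,3.55,3,0,0,2.5],
    [-20.3,3.55,3,0,0,2.5],
    [-20.3,3.55,3,0,0,2.5],
    [-20.3,3.55,3,0,0,2.5],
    [-20.3,3.55,3,0,0,2.5]
  ]
}}

```text
t: 8.75
tool_pos: [0.6054, 0.0424, 0.1206]
tool_rot: [-2.437, -1.983, 0.004]
contact_force: [-0.2, 0.0, -2.5]
opening: 0.0202
```

Run:
```python
from station import ctrl
from h import *
np.set_printoptions(precision=2,suppress=True)
im=ctrl.get_image("scene");cv2.imwrite("pics/scene8.png",im["color"]);crop(im["color"],205,165,335,285,6,"pics/s8.png")
im=ctrl.get_image("top");cv2.imwrite("pics/top8.png",im["color"]);crop(im["color"],240,185,370,245,6,"pics/c8.png")
o=ctrl.get_obs();print(o["t"],o["tool_pos"]*1e3,o["opening"],row(o,tcp(-.075,0,.096),PSI))
```

```text
8.85 [605.4   42.19 120.65] 0.01975500552259577 [-0.05  0.03  2.47 -0.02  0.02  0.02]
```

View pics/s8.png

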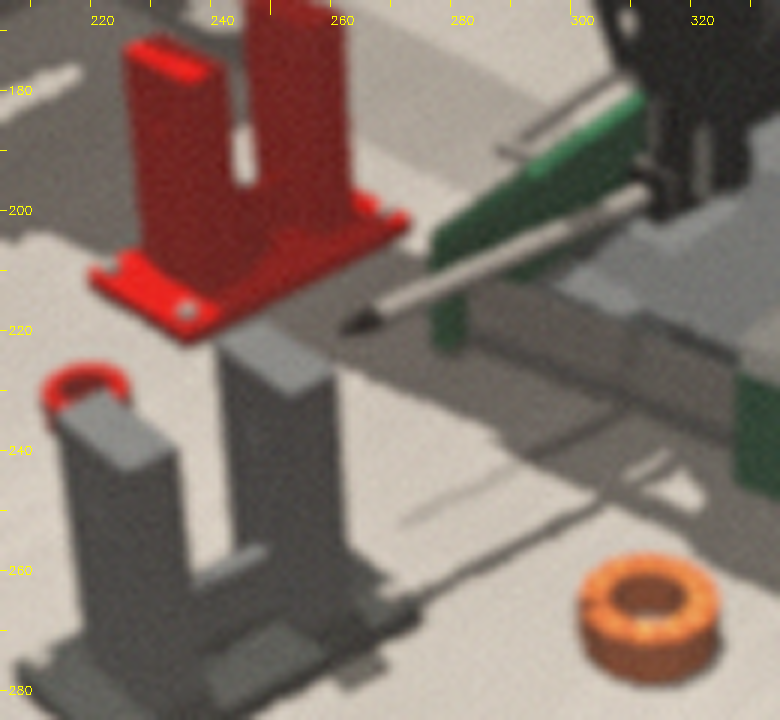

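View pics/c8.png

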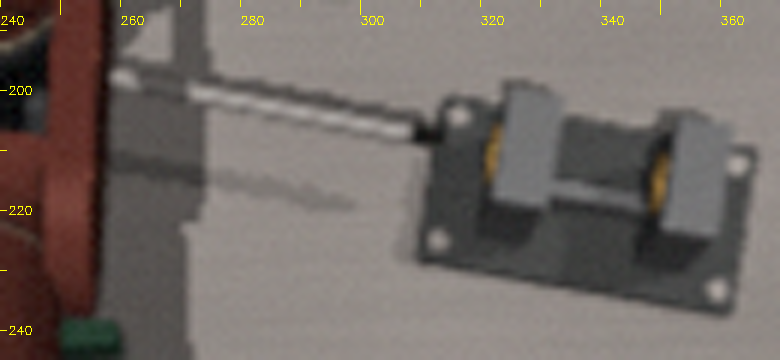

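Run:
```python
from station import ctrl
from h import *
np.set_printoptions(precision=4,suppress=True)
o=ctrl.get_obs();p=o["tool_pos"]; M=R.from_rotvec(o["tool_rot"]).as_matrix(); u=-M[:,0]
print("u",u,"bore u",U)
A=[p+[0,0,.004]+u*k for k in(.05,.1,.15,.176,.188)]
for n in("top","scene"): print(n,proj(n,A).round(1).tolist())
B=[np.r_[C+U*s,.1] for s in(-.052,-.049,.022,.049)]
for n in("top","scene"): print(n,proj(n,B).round(1).tolist())
print(tri((267.2,216.3),(307.8,206.2)), A[3])
for n in("top","scene"):
    g=cv2.imread(f"pics/{n}8.png");h=cv2.cvtColor(g,cv2.COLOR_BGR2HSV)
    if n=="top":
        m=((h[:,:,1]>110)&(h[:,:,0]>12)&(h[:,:,0]<28)).astype(np.uint8);m[:195]=0;m[235:]=0;m[:,:312]=0;m[:,365:]=0
        k,l,st,ce=cv2.connectedComponentsWithStats(m);print(st[1:],ce[1:])
# shaft centreline top
g=cv2.imread("pics/top8.png").astype(float).mean(2)
pts=[]
for x in range(276,305,2):
    c=g[195:215,x];i=c.argmax();w=np.clip(c[i-3:i+4]-135,0,None);pts.append((x,195+i-3+(w*np.arange(7)).sum()/w.sum()))
pts=np.array(pts);print(np.polyfit(pts[:,0]-300,pts[:,1],1))
f=np.polyfit(pts[:,0],pts[:,1],1);L=onz("top",[(278,np.polyval(f,278)),(304,np.polyval(f,304))],.127);print(L);d=L[1]-L[0];print(np.degrees(np.arctan2(d[1],d[0])))
```

```text
u [-0.2036 -0.979   0.0017] bore u [-0.2054 -0.9787]
top [[261.1, 197.7], [279.8, 201.0], [298.7, 204.3], [308.5, 206.0], [313.0, 206.8]]
scene [[305.5, 199.3], [290.7, 206.1], [275.2, 213.3], [266.8, 217.2], [262.8, 219.0]]
top [[321.3, 210.0], [322.4, 210.2], [349.0, 214.9], [359.1, 216.6]]
scene [[255.5, 231.4], [254.5, 231.8], [229.7, 243.6], [219.8, 248.3]]
(array([ 0.569 , -0.1281,  0.1262]), np.float64(0.0004758653519529246)) [ 0.5696 -0.1301  0.125 ]
[[321 206   2   9  12]
 [348 211   3   9  21]] [[321.5    210.    ]
 [349.0952 215.1429]]Traceback (most recent call last):
  File "<stdin>", line 20, in <module>
ValueError: operands could not be broadcast together with shapes (0,) (7,)
```

Run:
```python
from h import *
np.set_printoptions(precision=1,suppress=True)
def st(x,y,z): return np.r_[C+U*x+np.array([-U[1],U[0]])*y,z]
P=[st(.049,-.025,.13),st(.049,.025,.13),st(.025,.025,.13),st(.025,-.025,.13)]+[st(-.025,-.025,.13),st(-.025,.025,.13),st(-.049,.025,.13),st(-.049,-.025,.13)]
q=np.array([(214.5,234.5),(226.3,243.3),(234,239.5),(222,229.5),(241,223),(253.3,231),(260,227),(248,217.5)])
p=proj("scene",P);print(np.c_[p,q,q-p],(q-p).mean(0))
t=np.array([(322.2,218.3),(324.5,200)]);print(proj("top",[P[7],P[6],P[4],P[5]]))
```

```text
[[212.4 232.7 214.5 234.5   2.1   1.8]
 [224.7 242.6 226.3 243.3   1.6   0.7]
 [233.8 238.3 234.  239.5   0.2   1.2]
 [221.3 228.7 222.  229.5   0.7   0.8]
 [239.2 220.7 241.  223.    1.8   2.3]
 [251.9 229.8 253.3 231.    1.4   1.2]
 [260.2 225.8 260.  227.   -0.2   1.2]
 [247.5 217.  248.  217.5   0.5   0.5]] [1.  1.2]
[[321.6 217.6]
 [324.8 198.9]
 [330.8 219.2]
 [333.9 200.5]]
```

Run:
```python
from h import *
np.set_printoptions(precision=2,suppress=True)
from station import ctrl
o=ctrl.get_obs();p=o["tool_pos"]; M=R.from_rotvec(o["tool_rot"]).as_matrix(); u=-M[:,0]
g=cv2.imread("pics/scene8.png").astype(float).mean(2)
for k in(.06,.08,.1,.12,.14,.16,.18):
    A=p+[0,0,.004]+u*k
    a,b=proj("scene",[A,A+[0,0,.001]])
    x=int(round(a[0])); ya=proj("scene",[A])[0]
    col=g[int(a[1])-8:int(a[1])+9,x]
    print(k,a,"px/mm z",(b-a),int(a[1])-8,col.astype(int))
g=cv2.imread("pics/top8.png").astype(float).mean(2)
for k in(.08,.1,.12,.14,.16):
    A=p+[0,0,.004]+u*k; a=proj("top",[A])[0]; print(k,a,int(a[1])-6,g[int(a[1])-6:int(a[1])+7,int(round(a[0]))].astype(int))
```

```text
0.06 [302.58 200.65] px/mm z [ 0.   -0.34] 192 [48 54 50 50 46 46 52 74 94 98 94 72 62 59 60 71 96]
0.08 [296.69 203.37] px/mm z [-0.   -0.34] 195 [ 51  50  54  52  48  51  83 133 154 135 100  65  55  57  66  76  84]
0.1 [290.69 206.15] px/mm z [-0.   -0.34] 198 [ 52  49  49  50  52  69 115 154 153 126  95  61  51  58  71  87  88]
0.12 [284.57 208.97] px/mm z [-0.01 -0.34] 200 [ 56  55  50  55  50  44  71 123 151 143 119  88  84  84  85  87  86]
0.14 [278.32 211.86] px/mm z [-0.01 -0.35] 203 [ 83  65  55  51  53  49  66 115 151 150 119  90  69  60  57  57  58]
0.16 [271.95 214.8 ] px/mm z [-0.01 -0.35] 206 [147 114 101  96 100 102 118 148 162 142 113  94  96 102 100 103  99]
0.18 [265.45 217.81] px/mm z [-0.02 -0.35] 209 [ 99 102 100 101 102  98  96  81  57  45  43  66  92 100 107 101 101]
0.08 [272.33 199.7 ] 193 [ 84  84  85  86  84 101 133 155 128  91  82  84  84]
0.1 [279.84 201.01] 195 [141 139 141 106  79 116 160 137 108 128 138 141 141]
0.12 [287.36 202.31] 196 [141 140 139 103  83 102 136 149 124 127 139 139 138]
0.14 [294.9  203.62] 197 [137 138 138 124  89  80 117 165 144 112 127 141 140]
0.16 [302.44 204.93] 198 [137 140 139 134  99  78 108 149 143 116 128 141 137]
```

The projected rod and bore lines agree with the pictures to about 1 px. Rod boundary: predicted (308.5,206), seen (307.8,206.2). Flanges: predicted (321.3,210) and (349,215), seen within 0.3 px. I lower to bore height and enter the first flange slowly.

Call:
{"api": "apply_moves", "payload": {
  "rows": [
    [0,0,0.8,0,0,0],
    [0,0,1.6,0,0,0],
    [0,0,2.3,0,0,0],
    [0,0,2.45,0,0,0],
    [0,0,2.45,0,0,0],
    [-0.5,0,2.45,0,0,0],
    [-1,0,2.45,0,0,0],
    [-1.5,0,2.45,0,0,0],
    [-2,0,2.45,0,0,0],
    [-2.3,0,2.45,0,0,0],
    [-2.3,0,2.45,0,0,0]
  ]
}}

```text
t: 9.95
tool_pos: [0.6006, 0.0191, 0.0963]
tool_rot: [-2.438, -1.982, 0.004]
contact_force: [0.1, 0.7, -2.3]
opening: 0.0198
```

Run:
```python
from station import ctrl
from h import *
np.set_printoptions(precision=2,suppress=True)
im=ctrl.get_image("scene");crop(im["color"],205,185,315,285,7,"pics/s9.png")
im=ctrl.get_image("top");crop(im["color"],255,185,370,245,6,"pics/c9.png")
o=ctrl.get_obs();print(o["t"],o["tool_pos"]*1e3,o["contact_force"],o["wrist_torque"],row(o,tcp(-.02,0,.096),PSI))
```

```text
10.05 [600.63  19.57  96.19] [-0.43  0.32 -0.74] [ 0.02 -0.01  0.02] [-3.24  0.02  0.02 -0.02  0.02  0.02]
```

View pics/s9.png

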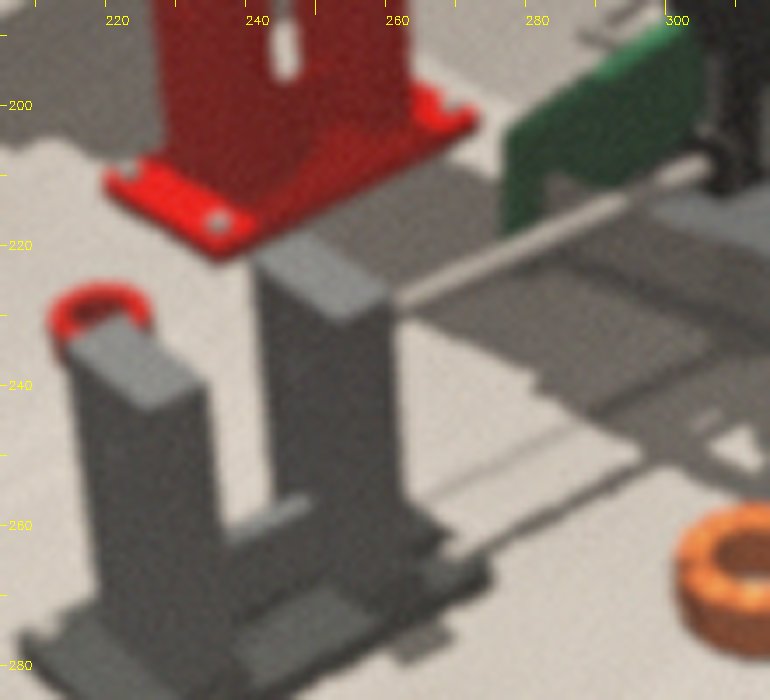

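View pics/c9.png

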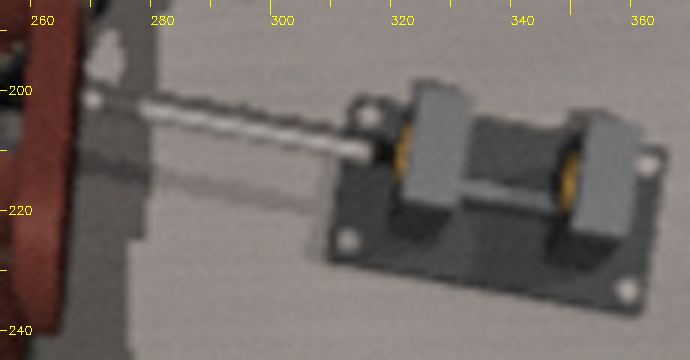

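The rubber tip is at the first flange, top (319,210), centred, and forces are near zero. I keep feeding, slowly.

Call:
{"api": "apply_moves", "payload": {
  "rows": [
    [-0.4,0,0,0,0,0],
    [-0.8,0,0,0,0,0],
    [-1.2,0,0,0,0,0],
    [-1.6,0,0,0,0,0],
    [-2,0,0,0,0,0],
    [-2,0,0,0,0,0]
  ]
}}

```text
t: 10.65
tool_pos: [0.5967, -0.0007, 0.0964]
tool_rot: [2.437, 1.981, -0.004]
contact_force: [0.9, -0.4, -1.9]
opening: 0.0199
```

Run:
```python
from station import ctrl
from h import *
np.set_printoptions(precision=2,suppress=True)
o=ctrl.get_obs();print(o["t"],o["tool_pos"]*1e3,o["contact_force"],o["wrist_torque"],row(o,tcp(-.005,0,.096),PSI))
p=o["tool_pos"][:2]-C;print("s",p@U+.188,"lat",p@V)
```

```text
10.65 [596.66  -0.71  96.35] [ 0.93 -0.38 -1.85] [-0.02 -0.16  0.18] [-2.68 -0.01  0.04 -0.01  0.02  0.01]
s -0.03178243505940076 lat 2.428488513068381e-05
```

Call:
{"api": "apply_moves", "payload": {
  "rows": [
    [-0.5,0,0,0,0,0],
    [-1,0,0,0,0,0],
    [-1.5,0,0,0,0,0],
    [-2,0,0,0,0,0],
    [-2.5,0,0,0,0,0],
    [-3,0,0,0,0,0],
    [-3.5,0,0,0,0,0],
    [-4,0,0,0,0,0],
    [-4.4,0,0,0,0,0],
    [-4.4,0,0,0,0,0]
  ]
}}

```text
t: 11.65
tool_pos: [0.5875, -0.0444, 0.0964]
tool_rot: [2.438, 1.981, -0.004]
contact_force: [0.3, -0.0, -1.9]
opening: 0.0201
```

Run:
```python
from station import ctrl
from h import *
np.set_printoptions(precision=2,suppress=True)
im=ctrl.get_image("scene");crop(im["color"],205,185,315,285,7,"pics/s10.png")
im=ctrl.get_image("top");crop(im["color"],255,185,370,245,6,"pics/c10.png")
o=ctrl.get_obs();print(o["t"],o["tool_pos"]*1e3,o["contact_force"],o["wrist_torque"],row(o,tcp(-.005,0,.096),PSI))
p=o["tool_pos"][:2]-C;print("s",p@U+.188,"lat",p@V)
```

```text
11.75 [587.6  -43.91  96.41] [-0.29  0.53 -1.86] [ 0.05 -0.04  0.03] [ 1.74 -0.    0.04 -0.01  0.02  0.01]
s 0.012360938195993293 lat 3.0356816524413155e-05
```

View pics/s10.png

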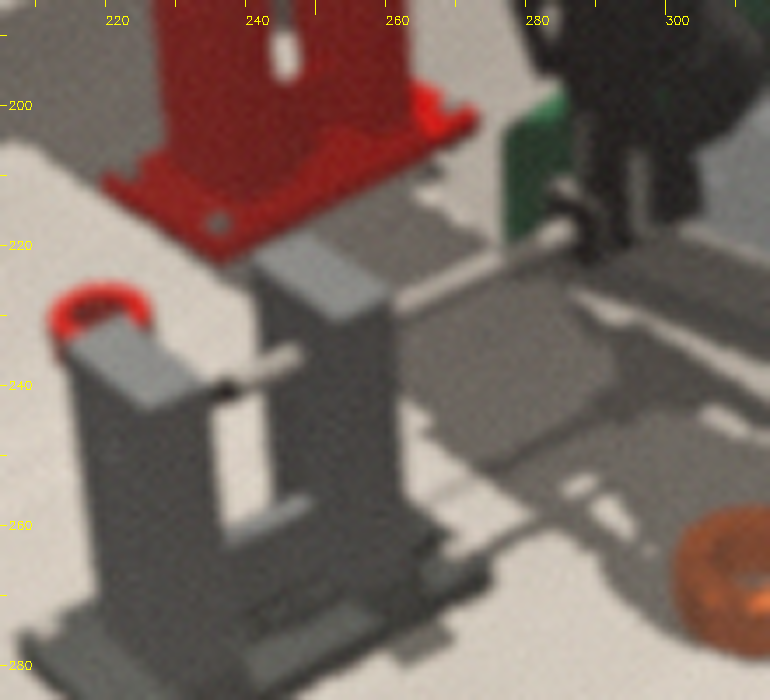

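View pics/c10.png

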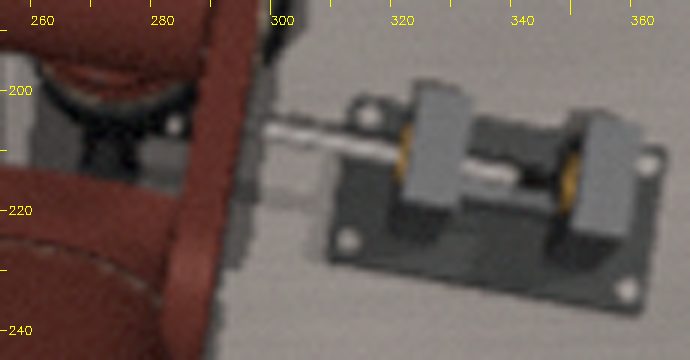

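The rod has passed the first block and shows in the gap, tip at top (345,215), heading for the centre of the second flange. No side load. Next the second bushing.

Call:
{"api": "apply_moves", "payload": {
  "rows": [
    [-0.4,0,0,0,0,0],
    [-0.8,0,0,0,0,0],
    [-1.2,0,0,0,0,0],
    [-1.6,0,0,0,0,0],
    [-2,0,0,0,0,0],
    [-2.4,0,0,0,0,0],
    [-2.8,0,0,0,0,0],
    [-2.8,0,0,0,0,0]
  ]
}}

```text
t: 12.55
tool_pos: [0.5819, -0.072, 0.0966]
tool_rot: [2.438, 1.98, -0.004]
contact_force: [0.2, -0.4, -2.0]
opening: 0.0198
```

Run:
```python
from station import ctrl
from h import *
np.set_printoptions(precision=2,suppress=True)
o=ctrl.get_obs();print(o["t"],o["tool_pos"]*1e3,o["contact_force"],o["wrist_torque"],o["opening"])
p=o["tool_pos"][:2]-C;print("s",p@U+.188,"lat",p@V)
```

```text
12.55 [581.93 -71.98  96.56] [ 0.15 -0.44 -2.02] [ 0.02 -0.19  0.21] 0.01978976664372869
s 0.04100114088152185 lat 0.00024860217354289826
```

Call:
{"api": "apply_moves", "payload": {
  "rows": [
    [-0.5,0,0,0,0,0],
    [-1,0,0,0,0,0],
    [-1.5,0,0,0,0,0],
    [-2,0,0,0,0,0],
    [-2.5,0,0,0,0,0],
    [-3,0,0,0,0,0],
    [-3.3,0,0,0,0,0],
    [-3.4,0,0,0,0,0],
    [-3.4,0,0,0,0,0],
    [-3.4,0,0,0,0,0]
  ]
}}

```text
t: 13.55
tool_pos: [0.5749, -0.1053, 0.0966]
tool_rot: [2.437, 1.98, -0.004]
contact_force: [0.9, -0.1, -2.4]
opening: 0.0198
```

Run:
```python
from station import ctrl
from h import *
np.set_printoptions(precision=2,suppress=True)
im=ctrl.get_image("scene");cv2.imwrite("pics/scene11.png",im["color"]);crop(im["color"],195,185,315,285,6,"pics/s11.png")
im=ctrl.get_image("top");cv2.imwrite("pics/top11.png",im["color"]);crop(im["color"],255,165,385,285,6,"pics/c11.png")
o=ctrl.get_obs();print(o["t"],o["tool_pos"]*1e3,o["contact_force"],o["wrist_torque"],o["opening"])
p=o["tool_pos"][:2]-C;print("s",p@U+.188,"lat",p@V)
```

```text
13.65 [ 574.94 -105.24   96.62] [ 1.01 -0.54 -2.49] [ 0.   -0.08  0.04] 0.01985125724213574
s 0.07498108910943613 lat 0.0002329314831512612
```

View pics/s11.png

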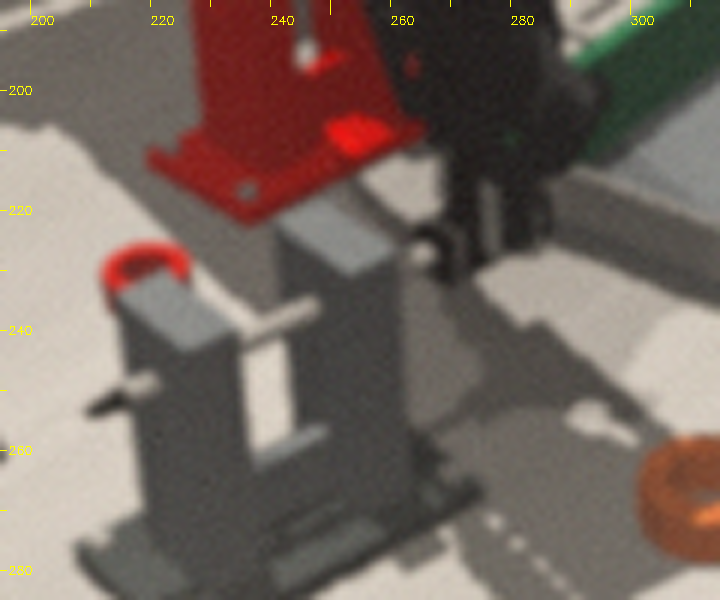

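View pics/c11.png

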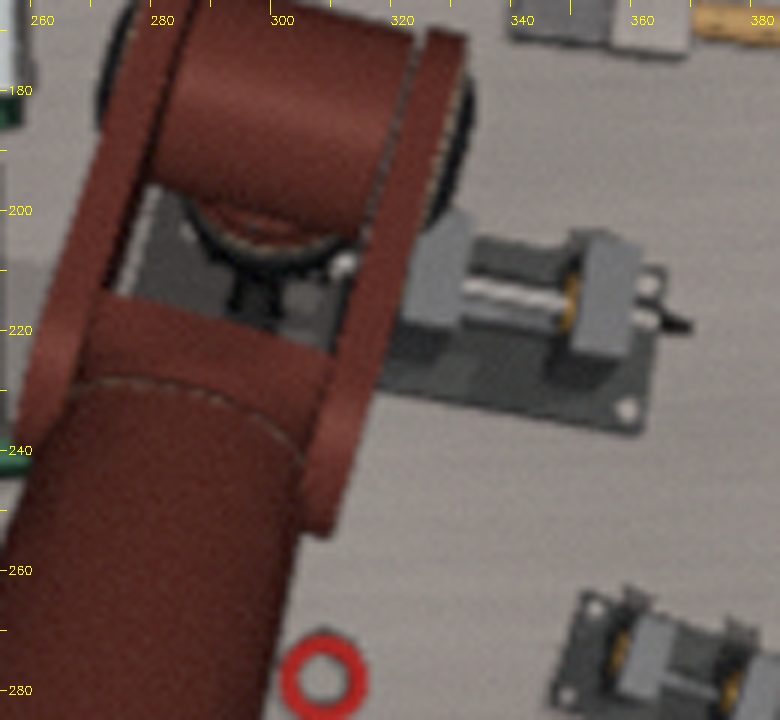

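View pics/top11.png

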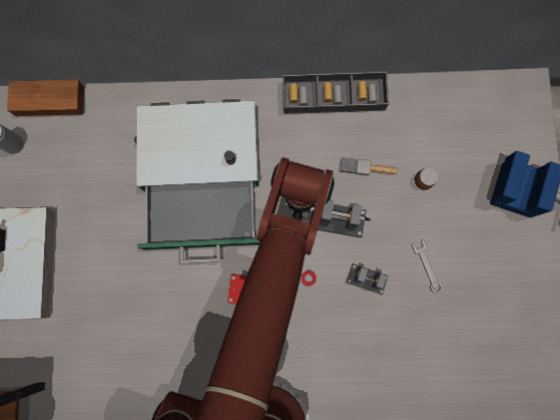

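The tip is out past the second block: scene (208,252), top (368,219.5). The shaft spans both bushings and the other things look unmoved. I check the stick-out and hand in.

Run:
```python
from station import ctrl
from h import *
P=onz("top",[(367.8,219.2)],.1)[0,:2]-C;print("tip s",P@U,"lat",P@V)
o=ctrl.get_obs();print(o["dq"].round(4),o["opening"])
ctrl.finish_job()
```

```text
tip s 0.07254654462194703 lat -0.0026905342382123527
[ 0.0011  0.0011  0.0001  0.0003 -0.0005  0.0001] 0.01985125724213574
the job is handed in; nothing more can be done
```

I opened the drawer, took out the push rod and threaded it tip first through both bushings of the larger grey stand, from the kit box side. The job was handed in at about 13.7 s with the rod still gripped at 80 N.

**Stick-out:** the last checks put the tip about 24 mm (top camera) to 26 mm (arm pose) beyond the second exit, against the 10 mm asked.

**Load and motion:** the last wrist reading was about 2.5 N down, roughly the rod's weight, with about 1 N sideways. The arm was still. No force reading after a move was above about 6 N.

**Other things:** in the last pictures the spool, lap ring, collar, jar, brush, wrench and small stand look unmoved. The red stand was half hidden by the arm in those views.

**Disagreements:**
- The camera put the tip 2.7 mm to one side, which is more than the bore's 1.5 mm clearance. The arm pose read only 0.2 mm with no side load, so I took it as a picture-reading error.
- The gripper read 19.8 mm on the 22 mm grip throughout, but held steady.

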